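# Draw the dry case's door tight with its T-handle latch

## Robot

A 6-joint arm with a two-finger parallel gripper is mounted at the origin on a cart in front of the work surface, level with it; the furniture and walls round the work are solid. World frame = base frame: x ahead of the robot, y to its left, z up, the work surface at z = 0. Lengths are in m, angles in rad, forces in N, time in s.
With the tool pointing down it reaches from about 0.35 to 0.775 m from the base axis. Payload 7.3 kg.
Tool frame: the origin (TCP) lies between the finger pads; the fingertips stand ahead of it and the grasp point (between the pads) lies 6 mm ahead of it (robot.tip_extent is the x of the fingertips in the tool frame, in m); x points along the fingers, z is the direction in which the jaws open and shut, and the axes are right-handed (so a half turn about x gives the same grasp; the last joint's range is limited). The gripper opens to 92 mm and grips with 3 to 60 N. Pads are 19 mm wide; open, the fingers measure 130 mm over their backs; the gripper's body (75 mm by 190 mm) begins 47 mm behind the grasp point.
Start: joints at [1.062, 0.342, 1.524, -0, 1.275, -0.146], TCP at [0.186, 0.491, 0.252] pointing down, gripper open.
Joint ranges: [-2.53, 2.53], [-0.77, 2.02], [0.04, 2.7], [-1, 4.14], [0.28, 2.66], [-3.11, 3.11]. Speed limits (rad/s): [2.57, 2.57, 3.14, 3.14, 3.14, 3.14].

## Interface

Orientations are given as [roll, pitch, yaw] about the fixed x, y, z axes, in that order (R = Rz(yaw) Ry(pitch) Rx(roll)).
In Python, from cell import robot gives the robot as it stands. The module is installed in compiled form; this text tells all that it offers.
- The arm moves only by the shell command python3 -m creep 'ROWS' [FORCE]. ROWS is JSON, a list of rows, each an object with "translation": the shift along the tool's x, y, z in m, a list of three; "twist": the turn, a rotation vector about the tool's x, y, z in rad, a list of three; "hand": the opening in per cent of the stroke, from 0 (shut) to 100 (fully open). A call has 1 to 5 rows; each row is the pose to reach, as a shift and turn from the pose measured when the call began, along the tool's axes at that moment; what a row does not reach only later rows make up. A row lasts 1/10 s, in which the tool goes at most 50 mm and 8.59 degrees, less where a joint would pass 70% of its speed; a pose out of reach is approached as far as the arm can. A call with a gripper value outside its range is refused whole. The fingers move at their own pace and stop on an object; FORCE is the grip in N (left out, the last holds). Time passes only in rows, so rows that repeat a pose let the fingers close. It gives the time, the measured TCP pose, the force and the opening at its end, in the units of the state.
- robot.observe(): the state, without advancing time (a new reading comes with each control period).
- robot.read_camera(name): name is "side" or "top"; returns the picture (420x560x3 uint8, blue, green, red); there is no depth.
- robot.calibration(name): a dict with "intrinsics" (3x3 intrinsics, pixels), "cam_to_world" (4x4, takes a point from camera to world coordinates). Camera axes: x right, y up, looking along -z (the intrinsics and any distortion apply to the point x, -y, -z); pixel columns grow to the right and rows downward; lengths in m; the calibration is good to about 2 mm. A picture is of the moment at which its call begins. calibration takes no time and is no camera call.
- robot.hand_in(): hands the job in, once; it reports no verdict.
The state is a dict: "time": time; "qpos": joint angles; "qvel": joint speeds; "joint_efforts": joint torques, N m; "tool_pos": TCP position; "tool_rot": TCP orientation; "contact_force": force on the tool from outside, world axes, zero at the start; "torque": the same for the moment, N m; "opening": finger opening in m.
Only numpy, scipy, OpenCV 4.12 (cv2) and the standard library are available. Lean on these libraries where they do the work, as an engineer would, in place of code of your own. Each camera call takes 0.05 s, during which the arm holds its last target. There are 200 camera calls.

## Task

Two grey dry cases for microscope objectives lie on the bench, each with a gasketed door on top held by a T-handle compression latch. One door is still standing proud of its frame with its T-handle pointing front to back: turn that handle clockwise (seen from above) as far as it goes, so that the door is drawn down tight, and let go of it. Leave the other case, which is already shut, as it is.

Things in the scene. Friction and masses are not known exactly. Their poses are not given: they have to be found in the camera images.
- latch_grip (a point): Centre of the T-handle's bar on the unlatched case. Dark steel bar 64 mm long, 12 thick, 18 high (9 above and below this point) on a 10 mm stem; door face 30 mm below the point, around the stem only a collar 22 wide, 6.5 high. Own y axis runs along the bar, x across its thickness, z up on the turning axis; turns with the handle. Sinks about 6 mm as the door is drawn down.
- latch (a joint): Turn of that T-handle, rad: 0 = shut, at its stop, bar parallel to the case's front edge; grows counter-clockwise seen from above to 1.40 = fully open, bar nearly front to back. Starts between 1.15 and 1.40. Turning takes about 0.18 N m; it stays where it is left. The axis is 24 mm behind the middle of the case's front edge.
- lid (a joint): Door of that case, rad about its hinge at the back: 0 = tight; follows the latch, 0.045 at latch 1.40 (front edge 7 mm proud). The latch draws it down; pressing by 20 N does not. The case: grey box 160 mm front to back, 130 wide, 77 high when shut, fixed to the bench, front towards the robot within 20 degrees. A low black round purge valve on the door, 26 mm across, is not the latch.
- other_latch (a joint): T-handle of the other case (same make and size), rad: 0 = shut, as it is from the start and must stay. It stands on the other side, over half a metre to the left or right. Between the cases, straight ahead of the robot, stands a fixed microscope 0.52 m tall, from x = 0.48 on, y -0.09 to 0.19; a second from x = 0.46, left of y = 0.43. Swing the arm round in front of it, nearer the robot.

How it is judged:
At the end, for the whole second after the job is handed in: The T-handle of the unlatched case stands within 10 degrees (0.17 rad) of its shut stop and at rest, its door is within 0.01 rad of tight, and the other case's T-handle is still shut (within 0.17 rad) (value of joint each of latch, other_latch below 0.17 rad and value of joint lid below 0.01 rad and velocity of joint latch between -0.05 and 0.05 rad/s); the robot touches nothing.
It fails at once if the T-handle of the other case is turned away from shut by more than 0.2 rad (value of joint other_latch above 0.2 rad).
It also fails if it takes over 38 s, if anything falls off the work surface, if the arm or the gripper's body presses on something with over 40 N, if the wrist force passes 120 N, or if a joint passes its speed limit or range.

## Working session

There is one attempt and no reset: what is moved stays moved. The work goes in short steps, Python scripts to look and compute and a shell command to move; the robot and the scene stay as the last step left them, time stands still between calls to the robot, and variables do not carry over. Pictures are saved under pics/ and viewed, about 8 in all and at most 12, crops included, and the job is handed in when it is done.

```bash
mkdir -p pics
cat > h.py <<'E'
import numpy as np, cv2
from cell import robot
def snap(n,f):
    im=robot.read_camera(n); cv2.imwrite('pics/'+f,im); return im
def ray(n,u,v):
    c=robot.calibration(n);K=np.array(c["intrinsics"]);T=np.array(c["cam_to_world"])
    d=np.linalg.solve(K,[u,v,1.]);d=T[:3,:3]@(d*[1,-1,-1]);return T[:3,3],d
def onz(n,u,v,z):
    o,d=ray(n,u,v);return o+d*(z-o[2])/d[2]
def proj(n,p):
    c=robot.calibration(n);K=np.array(c["intrinsics"]);T=np.array(c["cam_to_world"])
    q=np.linalg.inv(T)@np.r_[p,1];q=K@(q[:3]*[1,-1,-1]);return q[:2]/q[2]
E
python3 - <<'E'
from h import *
print(robot.observe(),robot.tip_extent)
for n in("top","side"):
    snap(n,n+'0.png');c=robot.calibration(n);print(c)
E
```

```text
{'time': 0.0, 'qpos': array([ 1.06198753e+00,  3.42716271e-01,  1.52501643e+00,  3.40415670e-05,
        1.27539825e+00, -1.46027419e-01]), 'qvel': array([-9.87226571e-04,  5.97139070e-05,  3.36327247e-04, -3.52592257e-04,
       -1.17201860e-03,  6.30964931e-04]), 'joint_efforts': array([ 9.06045370e-04, -4.31230438e+01, -2.44230151e+01,  7.18078692e-02,
        5.57597622e-02, -1.14620548e-04]), 'tool_pos': array([0.18611243, 0.49051113, 0.25104849]), 'tool_rot': array([ 2.97440756,  1.56925768, -2.10077273]), 'contact_force': array([ 0.31604678,  0.27134196, -0.51175695]), 'torque': array([0.03082794, 0.00264437, 0.02425554]), 'opening': 0.09159127461360402} 0.025
{'intrinsics': array([[429.40403424,   0.        , 285.01811434],
       [  0.        , 429.40403424, 204.01454644],
       [  0.        ,   0.        ,   1.        ]]), 'cam_to_world': array([[ 0.01237524,  0.98852545, -0.15054664,  0.38327319],
       [-0.99984583,  0.0141088 ,  0.01045243, -0.00529045],
       [ 0.01245653,  0.15039408,  0.98854765,  1.18574871],
       [ 0.        ,  0.        ,  0.        ,  1.        ]])}
{'intrinsics': array([[439.56521636,   0.        , 274.2217939 ],
       [  0.        , 439.56521636, 215.70776636],
       [  0.        ,   0.        ,   1.        ]]), 'cam_to_world': array([[ 0.99185835, -0.10361223,  0.07403731,  0.63444717],
       [ 0.1272906 ,  0.82380661, -0.55239458, -0.68874914],
       [-0.0037576 ,  0.55732143,  0.83028833,  1.1760794 ],
       [ 0.        ,  0.        ,  0.        ,  1.        ]])}
```

View pics/top0.png

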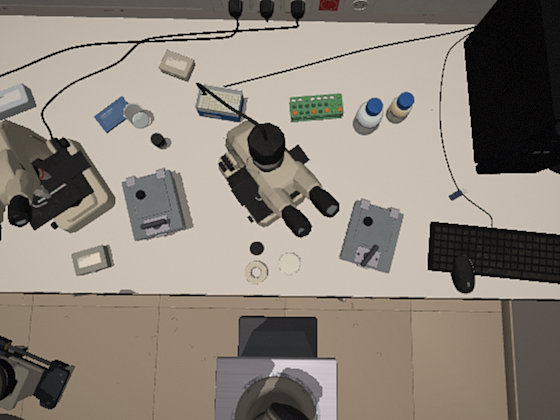

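View pics/side0.png

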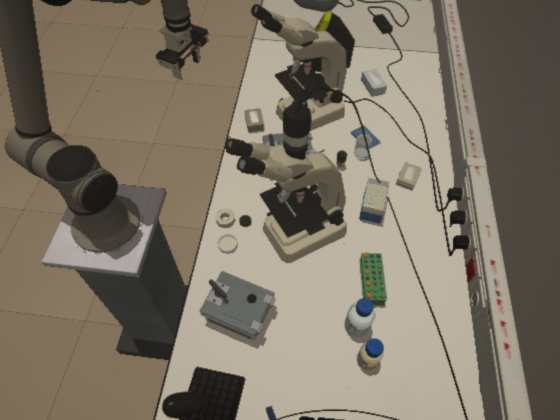

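The top view shows the right-hand case with its bar pointing roughly front to back at about (368,256), so it is unlatched. The left case's bar, at about (153,225), is parallel to its front edge, so it is shut. The side view shows the right-hand handle near (218,289). I'll enlarge both.

Run:
```python
from h import *
a=cv2.imread('pics/top0.png')[190:290,325:425];b=cv2.imread('pics/side0.png')[260:360,190:290]
r=lambda x:cv2.resize(x,(400,400),interpolation=cv2.INTER_CUBIC)
cv2.imwrite('pics/c1.png',np.hstack([r(a),r(b)]))
```

```text
(no output)
```

View pics/c1.png

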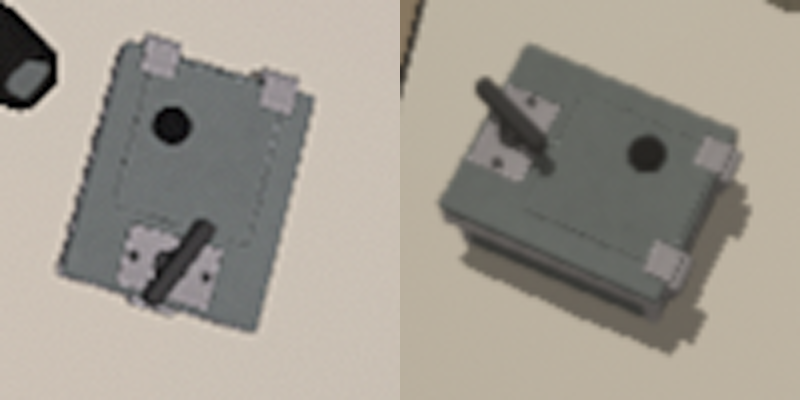

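Run:
```python
from h import *
o1,d1=ray('top',369.8,255.8);o2,d2=ray('side',218.7,288.7)
s=np.linalg.lstsq(np.c_[d1,-d2],o2-o1,rcond=None)[0];print(o1+s[0]*d1,o2+s[1]*d2)
a,b=onz('top',377,246.2,.121),onz('top',362.5,265,.121);print('bar',a,b,np.linalg.norm(a-b),np.degrees(np.arctan2(*(a-b)[1::-1])))
a,b=onz('top',325+15.5,190+68,.08),onz('top',325+64,190+82,.08);print('front',a,b,np.linalg.norm(a-b),np.degrees(np.arctan2(*(a-b)[1::-1])))
c,d=onz('top',325+31,190+10.5,.077),onz('top',325+78.5,190+24,.077);print('sides',np.degrees(np.arctan2(*(c-a)[1::-1])),np.degrees(np.arctan2(*(d-b)[1::-1])))
from scipy.spatial.transform import Rotation as R
print(R.from_euler('xyz',robot.observe()['tool_rot']).as_matrix())
```

```text
[ 0.41939464 -0.22941117  0.11176939] [ 0.42426585 -0.22765739  0.11156725]
bar [ 0.44294837 -0.24578091  0.121     ] [ 0.39636073 -0.20908641  0.121     ] 0.0593034213683689 -38.22554526264579
front [ 0.41390733 -0.1607489   0.08      ] [ 0.38002491 -0.28443051  0.08      ] 0.12823868560192783 74.67976144759942
sides -15.682839861071294 -15.754410110982638
[[-6.54636933e-04 -9.34905772e-01  3.54895434e-01]
 [-1.22251723e-03  3.54895993e-01  9.34904990e-01]
 [-9.99999038e-01  1.78157553e-04 -1.37526644e-03]]
```

The two cameras agree: the latch is at about (0.421, -0.229, 0.112), the case yaw is -15.5°, and the bar lies at 142°. That puts the latch at about 1.18 rad. I'll swing round in front of the microscope first.

```bash
python3 -m creep '[{"translation":[0,-0.036,-0.036],"twist":[0,0,0],"hand":100},{"translation":[0,-0.07,-0.07],"twist":[0,0,0],"hand":100},{"translation":[0,-0.105,-0.105],"twist":[0,0,0],"hand":100},{"translation":[0,-0.14,-0.14],"twist":[0,0,0],"hand":100},{"translation":[0,-0.175,-0.175],"twist":[0,0,0],"hand":100}]'
cat > rel.py <<'E'
import sys; from h import *
from scipy.spatial.transform import Rotation as R
s=robot.observe();M=R.from_euler('xyz',s['tool_rot']).as_matrix();p=s['tool_pos']
print('t',round(s['time'],2),'pos',p.round(4),'zyaw',np.degrees(np.arctan2(M[1,2],M[0,2])).round(1),'xax',M[:,0].round(3),'q',s['qpos'].round(2),'F',s['contact_force'].round(1),'T',s['torque'].round(2),'op',round(s['opening'],4))
if len(sys.argv)>3: print('shift',(M.T@(np.array(list(map(float,sys.argv[1:4])))-p)).round(4))
if len(sys.argv)>4: # desired tool-z yaw, tool pointing straight down
    y=np.radians(float(sys.argv[4]));z=np.array([np.cos(y),np.sin(y),0]);x=np.array([0,0,-1.]);D=np.c_[x,np.cross(z,x),z]
    print('twist',R.from_matrix(M.T@D).as_rotvec().round(4))
E
python3 rel.py 0.33 0.16 0.25; python3 rel.py .37 -.09 .25
```

```text
time: 0.6
tool_pos: [0.2878, 0.263, 0.2512]
tool_rot: [3.011, 1.569, -2.064]
contact_force: [0.7, 0.2, 0.5]
opening: 0.0914
t 0.6 pos [0.2878 0.263  0.2512] zyaw 69.3 xax [-0.001 -0.001 -1.   ] q [ 0.54  0.09  1.85 -0.    1.2  -0.66] F [0.7 0.2 0.5] T [-0.05 -0.05  0.02] op 0.0914
shift [ 0.0013 -0.076  -0.0814]
t 0.6 pos [0.2878 0.263  0.2512] zyaw 69.3 xax [-0.001 -0.001 -1.   ] q [ 0.54  0.09  1.85 -0.    1.2  -0.66] F [0.7 0.2 0.5] T [-0.05 -0.05  0.02] op 0.0914
shift [ 0.0016 -0.202  -0.301 ]
```

```bash
python3 -m creep '[{"translation":[0,-0.034,-0.036],"twist":[0,0,0],"hand":100},{"translation":[0,-0.066,-0.073],"twist":[0,0,0],"hand":100},{"translation":[0,-0.09,-0.115],"twist":[0,0,0],"hand":100},{"translation":[0,-0.115,-0.158],"twist":[0,0,0],"hand":100},{"translation":[0,-0.14,-0.2],"twist":[0,0,0],"hand":100}]' 
python3 rel.py .37 -.09 .25;python3 rel.py .421 -.229 .22 52
```

```text
time: 1.1
tool_pos: [0.3475, 0.0245, 0.2514]
tool_rot: [3.075, 1.569, -2.0]
contact_force: [1.4, 0.1, 0.3]
opening: 0.0918
t 1.1 pos [0.3475 0.0245 0.2514] zyaw 69.3 xax [-0.001 -0.001 -1.   ] q [-0.15  0.01  1.94 -0.    1.19 -1.36] F [1.4 0.1 0.3] T [ 0.07 -0.06  0.02] op 0.0918
shift [ 0.0016 -0.0616 -0.0991]
t 1.1 pos [0.3475 0.0245 0.2514] zyaw 69.3 xax [-0.001 -0.001 -1.   ] q [-0.15  0.01  1.94 -0.    1.19 -1.36] F [1.4 0.1 0.3] T [ 0.07 -0.06  0.02] op 0.0918
shift [ 0.0317 -0.1585 -0.211 ]
twist [ 3.013e-01 -1.500e-03  1.000e-04]
```

```bash
python3 -m creep '[{"translation":[0,-0.028,-0.04],"twist":[0,0,0],"hand":100},{"translation":[0,-0.055,-0.08],"twist":[0,0,0],"hand":100},{"translation":[0,-0.085,-0.12],"twist":[0.1,0,0],"hand":100},{"translation":[0.01,-0.115,-0.16],"twist":[0.2,0,0],"hand":100},{"translation":[0.02,-0.14,-0.195],"twist":[0.3,0,0],"hand":100}]' 
python3 rel.py .421 -.229 .175 52
```

```text
time: 1.6
tool_pos: [0.4096, -0.21, 0.2314]
tool_rot: [-2.404, 1.569, -1.5]
contact_force: [1.2, 0.4, -0.1]
opening: 0.0918
t 1.6 pos [ 0.4096 -0.21    0.2314] zyaw 51.8 xax [ 0.    -0.002 -1.   ] q [-0.64  0.24  1.73 -0.    1.17 -1.54] F [ 1.2  0.4 -0.1] T [-0.02  0.03 -0.05] op 0.0918
shift [ 0.0564 -0.0206 -0.0078]
twist [-0.004  -0.0013  0.0012]
```

```bash
python3 -m creep '[{"translation":[0.02,-0.012,-0.005],"twist":[0,0,0],"hand":100},{"translation":[0.045,-0.0205,-0.008],"twist":[0,0,0],"hand":100},{"translation":[0.056,-0.0205,-0.008],"twist":[0,0,0],"hand":100},{"translation":[0.056,-0.0205,-0.008],"twist":[0,0,0],"hand":100}]'
python3 - <<'E'
from h import *
a=snap('top','t1.png')[190:290,325:425];b=snap('side','s1.png')[230:330,160:260]
r=lambda x:cv2.resize(x,(400,400),interpolation=cv2.INTER_CUBIC)
cv2.imwrite('pics/c2.png',np.hstack([r(a),r(b)]))
E
python3 rel.py .421 -.229 .12 52
```

```text
time: 2.0
tool_pos: [0.4197, -0.2281, 0.1739]
tool_rot: [1.929, 1.567, 2.833]
contact_force: [0.8, 0.3, 0.1]
opening: 0.0918
t 2.1 pos [ 0.4208 -0.2286  0.176 ] zyaw 51.8 xax [ 0.    -0.002 -1.   ] q [-0.66  0.34  1.76 -0.    1.04 -1.56] F [-0.7 -0.3 -0. ] T [-0.06 -0.04  0.03] op 0.0918
shift [ 0.056  -0.0004 -0.0001]
twist [-0.0033 -0.0012  0.0012]
```

View pics/c2.png

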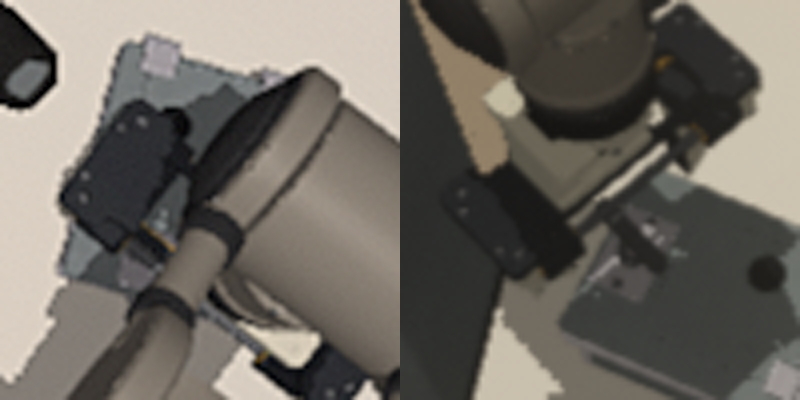

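The gripper's jaws straddle the bar, which shows between them in the side crop near (635,225), and they open across it. I'll go down and close gently.

```bash
python3 -m creep '[{"translation":[0.02,0,0],"twist":[0,0,0],"hand":100},{"translation":[0.04,0,0],"twist":[0,0,0],"hand":100},{"translation":[0.055,0,0],"twist":[0,0,0],"hand":80},{"translation":[0.055,0,0],"twist":[0,0,0],"hand":50},{"translation":[0.055,0,0],"twist":[0,0,0],"hand":30}]' 10
python3 rel.py
python3 -m creep '[{"translation":[0,0,0],"twist":[0,0,0],"hand":20},{"translation":[0,0,0],"twist":[0,0,0],"hand":10},{"translation":[0,0,0],"twist":[0,0,0],"hand":5},{"translation":[0,0,0],"twist":[0,0,0],"hand":5},{"translation":[0,0,0],"twist":[0,0,0],"hand":5}]' 10
python3 rel.py .421 -.229 .12 52
```

```text
time: 2.6
tool_pos: [0.4214, -0.2286, 0.1223]
tool_rot: [-1.96, 1.568, -1.055]
contact_force: [-0.9, 0.5, 0.3]
opening: 0.0722
t 2.6 pos [ 0.4214 -0.2286  0.1223] zyaw 51.9 xax [ 0.002 -0.003 -1.   ] q [-0.66  0.41  1.83 -0.    0.9  -1.56] F [-0.9  0.5  0.3] T [ 0.02 -0.02  0.02] op 0.0722
time: 3.1
tool_pos: [0.4214, -0.2287, 0.1224]
tool_rot: [-1.931, 1.567, -1.026]
contact_force: [-0.4, -0.8, -0.3]
opening: 0.0323
t 3.1 pos [ 0.4214 -0.2287  0.1224] zyaw 51.9 xax [ 0.002 -0.003 -1.   ] q [-0.66  0.41  1.82 -0.    0.9  -1.56] F [-0.4 -0.8 -0.3] T [-0.04  0.01  0.  ] op 0.0323
shift [ 0.0024  0.0001 -0.0005]
twist [-0.0026 -0.0012  0.0032]
```

```bash
python3 -m creep '[{"translation":[0.002,0,0],"twist":[0,0,0],"hand":5},{"translation":[0.002,0,0],"twist":[0,0,0],"hand":5},{"translation":[0.002,0,0],"twist":[0,0,0],"hand":5},{"translation":[0.002,0,0],"twist":[0,0,0],"hand":5}]' 10
python3 rel.py .421 -.229 .12 52
```

```text
time: 3.5
tool_pos: [0.4215, -0.2283, 0.1202]
tool_rot: [-1.799, 1.568, -0.894]
contact_force: [1.6, 2.9, -1.6]
opening: 0.0115
t 3.5 pos [ 0.4215 -0.2283  0.1202] zyaw 51.8 xax [ 0.002 -0.002 -1.   ] q [-0.66  0.42  1.83 -0.    0.9  -1.56] F [ 1.6  2.9 -1.6] T [ 0.27 -0.3  -0.04] op 0.0115
shift [ 0.0002 -0.     -0.0008]
twist [-0.0027 -0.0006  0.0027]
```

The bar is gripped, with an opening of about 12 mm. I'll raise the grip force and turn clockwise, which is +x about the down-pointing tool axis, following the handle as it sinks.

```bash
python3 -m creep '[{"translation":[0,0,0],"twist":[0,0,0],"hand":0},{"translation":[0,0,0],"twist":[0.05,0,0],"hand":0},{"translation":[0.0005,0,0],"twist":[0.12,0,0],"hand":0},{"translation":[0.001,0,0],"twist":[0.2,0,0],"hand":0},{"translation":[0.0015,0,0],"twist":[0.3,0,0],"hand":0}]' 45
python3 rel.py .421 -.229 .118 -15.5
```

```text
time: 4.0
tool_pos: [0.421, -0.2284, 0.1189]
tool_rot: [-1.994, 1.568, -1.392]
contact_force: [-2.7, 0.9, 2.6]
opening: 0.0117
t 4.0 pos [ 0.421  -0.2284  0.1189] zyaw 34.5 xax [ 0.    -0.003 -1.   ] q [-0.66  0.42  1.83 -0.    0.89 -1.26] F [-2.7  0.9  2.6] T [-0.32  0.6   0.21] op 0.0117
shift [ 0.0009 -0.0005 -0.0003]
twist [0.8729 0.     0.0028]
```

```bash
python3 -m creep '[{"translation":[0.0005,0,0],"twist":[0.1,0,0],"hand":0},{"translation":[0.001,0,0],"twist":[0.2,0,0],"hand":0},{"translation":[0.0015,0,0],"twist":[0.3,0,0],"hand":0},{"translation":[0.002,0,0],"twist":[0.4,0,0],"hand":0},{"translation":[0.0025,0,0],"twist":[0.5,0,0],"hand":0}]'
python3 rel.py .421 -.229 .115 -15.5
```

```text
time: 4.5
tool_pos: [0.4199, -0.2285, 0.1166]
tool_rot: [-2.271, 1.567, -2.172]
contact_force: [-6.2, 2.0, 6.7]
opening: 0.0118
t 4.5 pos [ 0.4199 -0.2285  0.1166] zyaw 5.7 xax [-0.002 -0.003 -1.   ] q [-0.66  0.42  1.83 -0.    0.89 -0.75] F [-6.2  2.   6.7] T [-0.35  1.05  0.21] op 0.0118
shift [ 0.0016 -0.0006  0.0011]
twist [ 0.37   -0.0017  0.003 ]
```

```bash
python3 -m creep '[{"translation":[0.0005,0,0],"twist":[0.1,0,0],"hand":0},{"translation":[0.001,0,0],"twist":[0.2,0,0],"hand":0},{"translation":[0.001,0,0],"twist":[0.27,0,0],"hand":0},{"translation":[0.001,0,0],"twist":[0.32,0,0],"hand":0}]'
python3 rel.py .421 -.229 .115 -15.5
```

```text
time: 4.9
tool_pos: [0.4191, -0.2283, 0.1153]
tool_rot: [-2.3, 1.566, -2.523]
contact_force: [-1.4, 1.4, -3.0]
opening: 0.0115
t 4.9 pos [ 0.4191 -0.2283  0.1153] zyaw -12.7 xax [-0.004 -0.003 -1.   ] q [-0.66  0.42  1.83 -0.01  0.89 -0.43] F [-1.4  1.4 -3. ] T [-0.49  0.32  0.17] op 0.0115
shift [ 0.0003 -0.0002  0.002 ]
twist [ 0.0483 -0.003   0.0035]
```

```bash
for i in 1; do python3 -m creep '[{"translation":[0,0,0],"twist":[0.03,0,0],"hand":0},{"translation":[0,0,0],"twist":[0.06,0,0],"hand":0},{"translation":[0,0,0],"twist":[0.06,0,0],"hand":0}]'; done
python3 rel.py .421 -.229 .115 -15.5
```

```text
time: 5.2
tool_pos: [0.4189, -0.2283, 0.115]
tool_rot: [-2.269, 1.566, -2.551]
contact_force: [1.2, 0.9, -4.1]
opening: 0.0117
t 5.2 pos [ 0.4189 -0.2283  0.115 ] zyaw -16.1 xax [-0.004 -0.003 -1.   ] q [-0.66  0.42  1.83 -0.01  0.89 -0.37] F [ 1.2  0.9 -4.1] T [-0.41 -0.1   0.08] op 0.0117
shift [ 0.     -0.0001  0.0022]
twist [-0.0113 -0.0033  0.0039]
```

Not at the stop yet, as the moment hasn't risen. I'll keep going a little.

```bash
python3 -m creep '[{"translation":[0,0,0],"twist":[0.04,0,0],"hand":0},{"translation":[0,0,0],"twist":[0.08,0,0],"hand":0},{"translation":[0,0,0],"twist":[0.08,0,0],"hand":0}]'
python3 rel.py .421 -.229 .115 -15.5
```

```text
time: 5.5
tool_pos: [0.4189, -0.2283, 0.115]
tool_rot: [-2.171, 1.565, -2.53]
contact_force: [1.6, 1.3, -2.3]
opening: 0.012
t 5.5 pos [ 0.4189 -0.2283  0.115 ] zyaw -20.6 xax [-0.005 -0.003 -1.   ] q [-0.66  0.42  1.83 -0.01  0.89 -0.29] F [ 1.6  1.3 -2.3] T [-0.11 -0.23  1.  ] op 0.012
shift [-0.      0.0001  0.0022]
twist [-0.0888 -0.0034  0.0046]
```

The moment rose to 1.0 N m, so the handle is at its stop. I'll ease back slightly, open and lift.

```bash
python3 -m creep '[{"translation":[0,0,0],"twist":[-0.04,0,0],"hand":0},{"translation":[0,0,0],"twist":[-0.04,0,0],"hand":20},{"translation":[0,0,0],"twist":[-0.04,0,0],"hand":40},{"translation":[0,0,0],"twist":[-0.04,0,0],"hand":60},{"translation":[0,0,0],"twist":[-0.04,0,0],"hand":60}]'
python3 -m creep '[{"translation":[0,0,0],"twist":[0,0,0],"hand":60},{"translation":[-0.02,0,0],"twist":[0,0,0],"hand":60},{"translation":[-0.06,0,0],"twist":[0,0,0],"hand":60},{"translation":[-0.1,0,0],"twist":[0,0,0],"hand":60},{"translation":[-0.13,0,0],"twist":[0,0,0],"hand":60}]'
python3 rel.py .35 -.10 .25
```

```text
time: 6.0
tool_pos: [0.4189, -0.2284, 0.1151]
tool_rot: [-2.182, 1.565, -2.502]
contact_force: [0.3, 0.9, -0.9]
opening: 0.0375
time: 6.5
tool_pos: [0.4197, -0.2283, 0.2475]
tool_rot: [-1.772, 1.565, -2.092]
contact_force: [0.3, -0.4, -0.3]
opening: 0.0551
t 6.5 pos [ 0.4197 -0.2283  0.2475] zyaw -18.3 xax [-0.003 -0.005 -1.   ] q [-0.66  0.26  1.65 -0.01  1.23 -0.33] F [ 0.3 -0.4 -0.3] T [-0.1   0.07  0.01] op 0.0551
shift [-0.0029  0.0998 -0.1066]
```

```bash
python3 -m creep '[{"translation":[-0.01,0.02,-0.035],"twist":[0,0,0],"hand":60},{"translation":[-0.02,0.045,-0.065],"twist":[0,0,0],"hand":60},{"translation":[-0.03,0.075,-0.1],"twist":[0,0,0],"hand":60},{"translation":[-0.03,0.1,-0.107],"twist":[0,0,0],"hand":60},{"translation":[-0.03,0.1,-0.107],"twist":[0,0,0],"hand":60}]'
python3 - <<'E'
from h import *
a=snap('top','t2.png')[190:290,325:425];b=snap('side','s2.png')[260:360,190:290]
r=lambda x:cv2.resize(x,(400,400),interpolation=cv2.INTER_CUBIC)
cv2.imwrite('pics/c3.png',np.hstack([r(a),r(b)]))
E
python3 rel.py
```

```text
time: 7.0
tool_pos: [0.3491, -0.0973, 0.2777]
tool_rot: [-1.503, 1.566, -1.821]
contact_force: [0.7, -0.4, -0.1]
opening: 0.0548
t 7.1 pos [ 0.3499 -0.0995  0.2774] zyaw -18.3 xax [-0.002 -0.006 -1.   ] q [-0.48  0.02  1.86 -0.01  1.26 -0.16] F [-0.2 -0.2  0.4] T [-0.11  0.11  0.03] op 0.0551
```

View pics/c3.png

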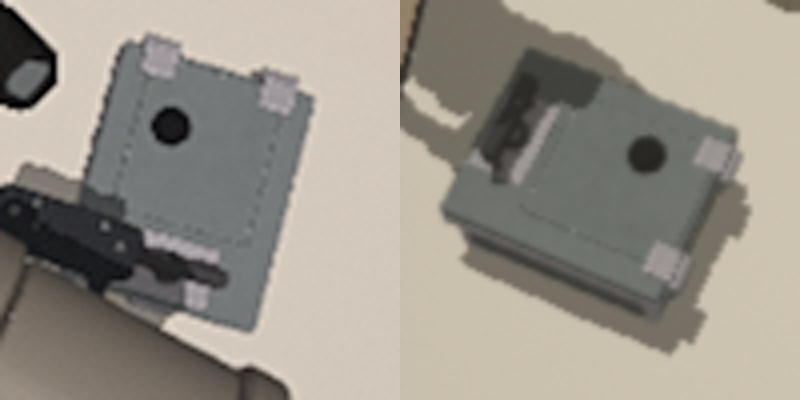

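The bar is now near-parallel to the front edge, but the arm and its shadow hide part of it. I'll move further off for a clear check.

```bash
python3 -m creep '[{"translation":[-0.02,0.04,-0.012],"twist":[0,0,0],"hand":60},{"translation":[-0.02,0.085,-0.02],"twist":[0,0,0],"hand":60},{"translation":[-0.02,0.13,-0.03],"twist":[0,0,0],"hand":60},{"translation":[-0.02,0.17,-0.04],"twist":[0,0,0],"hand":60},{"translation":[-0.02,0.17,-0.04],"twist":[0,0,0],"hand":60}]'
python3 - <<'E'
from h import *
a=snap('top','t3.png')[225:285,335:395];b=snap('side','s3.png')[265:325,190:250]
r=lambda x:cv2.resize(x,(400,400),interpolation=cv2.INTER_CUBIC)
cv2.imwrite('pics/c4.png',np.hstack([r(a),r(b)]))
k=400/60
for l in (0,.17,.3):
  t=np.radians(74.5)+l;d=.032*np.array([np.cos(t),np.sin(t),0]);c=np.array([.4205,-.229,.116])
  print(l,[((proj('top',c+s*d)-[335,225])*k).round() for s in(1,-1)],[((proj('side',c+s*d)-[190,265])*k+[400,0]).round() for s in(1,-1)])
E
python3 rel.py
```

```text
time: 7.6
tool_pos: [0.3658, 0.0777, 0.2961]
tool_rot: [-1.74, 1.566, -2.054]
contact_force: [0.7, -0.6, -0.7]
opening: 0.0551
0 [array([150., 178.]), array([316., 226.])] [array([617.,  87.]), array([542., 226.])]
0.17 [array([148., 192.]), array([319., 212.])] [array([604.,  83.]), array([555., 230.])]
0.3 [array([147., 203.]), array([319., 201.])] [array([594.,  82.]), array([566., 231.])]
t 7.7 pos [0.3658 0.0745 0.296 ] zyaw -18.2 xax [-0.003 -0.006 -1.   ] q [-0.    0.02  1.8  -0.01  1.32  0.32] F [0.3 0.  0.1] T [-0.09  0.09 -0.  ] op 0.0552
```

View pics/c4.png

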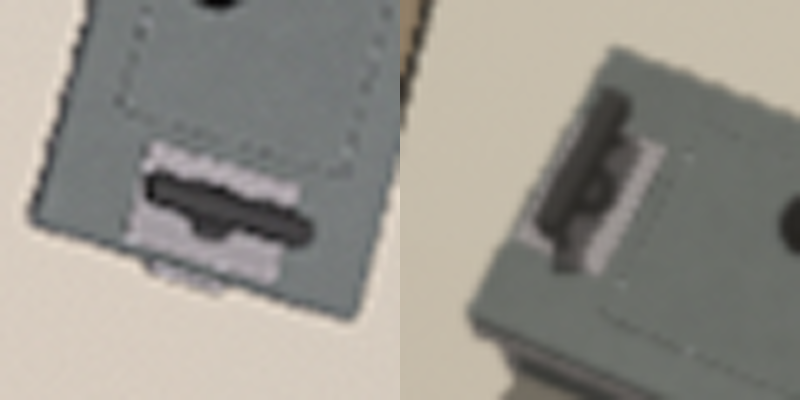

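In the clear view the bar runs from about (150,187) to (308,232) in the top crop. That is a 16° slope, and the prediction for fully shut is also 16° (7° would mean 0.17 rad). The side crop agrees, and the door looks flush. The arm is free and at rest.

```bash
python3 -c "
from h import *
print(abs(robot.observe()['qvel']).max()); print(robot.hand_in())"
```

```text
0.048761943431098076
the job is handed in; nothing more can be done
None
```

The T-handle on the right-hand case is turned clockwise to its stop and released, and I handed the job in at about 7.7 s; no verdict was reported. I gripped the bar and turned it from about 1.18 rad until the moment rose to 1.0 N m. The arm then opened, lifted clear and moved in front of the microscope.

- **Handle:** in the final pictures the bar lies at the angle predicted for shut in the top view, and the side view agrees. An earlier picture left this unclear because the arm and its shadow hid part of the bar, so I moved off and looked again.
- **Door:** it looks flush in both views and the handle sank about 5 mm. I did not measure its angle directly.
- **Robot:** it was touching nothing, with contact forces under 1 N. The largest joint speed reading at hand-in was 0.05 rad/s.
- **Other case:** the arm stayed clear of it the whole time. I did not take another close look at it at the end.

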